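# Offer the wrist rest up to the trimming block's hinge and hold it for the pin

## Robot

A 6-joint arm with a two-finger parallel gripper is mounted at the origin on a cart in front of the work surface, level with it; the furniture and walls round the work are solid. World frame = base frame: x ahead of the robot, y to its left, z up, the work surface at z = 0. Lengths are in m, angles in rad, forces in N, time in s.
With the tool pointing down it reaches from about 0.35 to 0.85 m from the base axis. Payload 8.1 kg.
Tool frame: the origin (TCP) lies at the very end of the fingers, on their centre line; the grasp point (between the pads) lies 19 mm behind it (grasp_offset is the distance from the TCP to the grasp point, in m); y points along the fingers, z is the direction in which the jaws open and shut, and the axes are right-handed (so a half turn about y gives the same grasp; the last joint's range is limited). The gripper opens to 85 mm and grips with 20 to 120 N. Pads are 22 mm wide; open, the fingers measure 114 mm over their backs; the gripper's body (76 mm by 85 mm) begins 54 mm behind the grasp point. The pads swing forward as they close: fully open they stand 13 mm farther back than shut.
Start: joints at [-1.196, 0.13, 1.488, -0, 1.523, -0.085], TCP at [0.266, -0.538, 0.231] pointing down, gripper open.
Joint ranges: [-2.96, 2.96], [-0.89, 2.26], [0.02, 2.5], [-1.34, 4.48], [0, 2.73], [-2.66, 2.66]. Speed limits (rad/s): [2.39, 2.39, 2.79, 3.14, 3.14, 3.14].

## Interface

Orientations are given as a unit quaternion [x, y, z, w].
In Python, from station import sense, snapshot, sign_off, spot_in, outline_of, mark_of, grasp_offset gives the robot as it stands.
- The arm moves only by the tool jog_arm, never from a script. Its argument "deltas" is a list of rows, each a list of 2 entries, a list of its own where there are three numbers: the shift along the tool's x, y, z in m, then the turn, a rotation vector about the tool's x, y, z in degrees. A call has 1 to 12 rows; each row shifts and turns the commanded pose from where the row before left it, along the tool's axes as they then stand; what a row does not reach is not made up. A row lasts 1/8 s, in which the tool goes at most 62.5 mm and 10.7 degrees, less where a joint would pass 70% of its speed; a pose out of reach is approached as far as the arm can. A call is refused whole if a number of a shift passes 0.0625 or a number of a turn 10.7, either way. A call with a gripper value outside its range is refused whole. "claw" is the closure, from -1 (fully open) to 1 (shut), set as the call begins (left out, the last holds). The fingers move at their own pace and stop on an object; the grip force is fixed at half the most. Time passes only in rows, so rows that do not move let the fingers close. It gives the time, the measured TCP pose, the force and the opening at its end, in the units of the state.
- sense(): the state, without advancing time (a new reading comes with each control period).
- snapshot(name): name is "side" or "top" or "wrist"; returns a dict with "img" (420x560x3 uint8, red, green, blue), "range_z" (420x560 float32, m along the optical axis (not along the pixel's ray), 0 where there is no reading), "camera_matrix" (3x3 intrinsics, pixels), "R" (3x3) and "t" (3): a world point X has camera coordinates R X + t; the wrist camera has in their place "T_tool_cam" (4x4, takes a point from camera to tool coordinates, whose origin is the TCP and whose axes are the tool frame's). Camera axes: x right, y down, z forward; pixel columns grow to the right and rows downward; lengths in m; the calibration is good to about 2 mm. A picture is of the moment at which its call begins: read the wrist's pose just before it.
- sign_off(): hands the job in, once; it reports no verdict.
Trained networks look in the newest picture that a camera, given by its name, has taken for a name from the list of things; names that differ only in an ending like _2 or _b are one class to them, and where a whole thing is asked for, a point or a joint stands for the part that bears it (a point fixed in the world has none). Each returns a list of dicts, best first, with "confidence" (0 to 1); they miss things now and then, are a little off and sometimes report something else, mostly with a low value. They report only what shows in the picture. A call takes as long as a camera call.
- spot_in(label, camera): "position" ([x, y, z] in m, in the coordinates of the camera as it stood for that picture, good to about 4 mm: the middle of the surface that is visible of it).
- outline_of(label, camera): "pixels" (420x560 bool, what is visible of it).
- mark_of(label, camera): "position" ([x, y, z] in m, in the coordinates of the camera as it stood for that picture, good to about 4 mm: a listed point, or the origin of a listed thing).
The state is a dict: "time_s": time; "qpos": joint angles; "qd": joint speeds; "joint_torque": joint torques, N m; "ee_pos": TCP position; "eef_rot": TCP orientation; "contact_force": force on the tool from outside, world axes, zero at the start; "torque": the same for the moment, N m; "opening": opening from 0.0 (shut) to 1.0 (fully open).
Only numpy, scipy, OpenCV 4.12 (cv2) and the standard library are available. Lean on these libraries where they do the work, as an engineer would, in place of code of your own. Each camera call takes 0.05 s, during which the arm holds its last target. There are 200 camera calls.

## Task

The wooden wrist rest is to be hinged on to the trimming block again: pick it up by its grip batten and bring it level to the block, so that its two hinge knuckles sit in the two gaps between the block's three and all the holes lie in one straight line. Keep holding it there, clear of the table and not forced against the block, so that a colleague can slide the pin through: finish still gripping it. Leave the pin and all other things where they lie.

Things in the scene. Friction and masses are not known exactly. Their poses are not given: they have to be found in the camera images.
- trimming_block: Fixed wooden block, 80 (x) x 120 (y) x 60 mm high; origin: centre of its underside, on the table. A steel hinge leaf on its top has three knuckles (barrels, 22 mm outside, 16 mm hole, 14 mm long) beyond the -x face, towards the robot. Hinge axis along y at x -56, z 60 mm; knuckles centred at y -38, 0, 38 mm, leaving two gaps 24 mm wide.
- gap_left (a point): Point on the block's hinge axis in the middle of the gap at block y = +19 mm (block frame -56, 19, 60 mm); axes as the block's.
- gap_right (a point): Point on the block's hinge axis in the middle of the gap at block y = -19 mm (block frame -56, -19, 60 mm); axes as the block's.
- wrist_rest: Loose wooden board, 100 (x) x 110 (y) x 16 mm, 0.17 to 0.35 kg, flat on the table; origin: centre of its underside. A grip batten stands on its middle: 24 mm thick (x), 80 mm long (y), from z 16 to 50 mm; grip across the 24 mm. Two hinge knuckles beyond its +x edge. Matched and level, its origin is at (-122, 0, 44) mm in the block's frame, axes parallel to the block's.
- knuckle_left (a point): Centre of the wrist rest's knuckle (22 mm outside, 16 mm hole, 14 mm long along y) at wrist rest frame (66, 19, 16) mm; belongs at gap_left.
- knuckle_right (a point): Centre of the wrist rest's other knuckle, the same size, at wrist rest frame (66, -19, 16) mm; belongs at gap_right.
- hinge_pin: Bystander: loose steel hinge pin, 10 mm thick, 120 mm long, bent at one end, lying on the table; origin in its middle, on the table.
- pinch_bowl: Bystander: loose clay bowl, 68 mm across, 36 mm high, on the banding wheel (a round turntable about 0.1 m high at about x 0.50, y -0.10, fixed); origin at its underside.
- glass_jar_3: Bystander: loose glass jar, 71 mm across, 112 mm high, standing by the rack; origin at its underside.
- stone_pale: Bystander: loose pale stone, 44 x 50 x 25 mm, on the table; origin at its underside.
- stone_grey_oval: Bystander: loose grey oval stone, 59 x 94 x 20 mm, on the table; origin at its underside.
- test_tile_3: Bystander: loose pale glaze test tile, 60 x 36 x 8 mm, flat on the table; origin at its underside.

How it is judged:
On the way:
1. the wrist rest is gripped and lifted off the table (height (world z) of wrist_rest above 0.025 m and contact force between the fingers and wrist_rest above 1 N), for 0.2 s.
At the end, for the whole second after the job is handed in: The wrist rest is still gripped (over 2 N), still, level within 0.2 rad; hinge axes parallel within 0.06 rad; each knuckle centre within 4 mm of the block's hinge axis in x and in z and within 6 mm of its gap's middle; it presses on the block with less than 5 N (x of knuckle_left in the frame of gap_left between -0.004 and 0.004 m and y of knuckle_left in the frame of gap_left between -0.006 and 0.006 m and z of knuckle_left in the frame of gap_left between -0.004 and 0.004 m and x of knuckle_right in the frame of gap_right between -0.004 and 0.004 m and y of knuckle_right in the frame of gap_right between -0.006 and 0.006 m and z of knuckle_right in the frame of gap_right between -0.004 and 0.004 m and angle between the y axis of wrist_rest and the y axis of trimming_block, either way round below 0.06 rad and angle between wrist_rest's own z axis and vertical below 0.2 rad and contact force between the fingers and wrist_rest above 2 N and contact force between wrist_rest and trimming_block below 5 N and linear speed of wrist_rest below 0.02 m/s); the arm keeps its last pose, push and grip.
It fails at once if the pin or another loose thing is moved more than 30 mm (distance of any of pinch_bowl, glass_jar_3, stone_pale, stone_grey_oval, hinge_pin, test_tile_3 from where it was at the start of the episode above 0.03 m).
It also fails if it takes over 53 s, if anything falls off the work surface, if the arm or the gripper's body presses on something with over 40 N, if the wrist force passes 120 N, or if a joint passes its speed limit or range.

## Working session

There is one attempt and no reset: what is moved stays moved. The work goes in short steps, Python scripts to look and compute and a tool call to move; the robot and the scene stay as the last step left them, time stands still between calls to the robot, and variables do not carry over. Pictures are saved under pics/ and viewed, about 8 in all and at most 12, crops included, and the job is handed in when it is done.

Besides the shell and the picture viewer there is one more tool, called after "Emit:" in YAML: its name, and indented under it one key for each argument. jog_arm: Moves the arm, as the interface text tells. Its arguments: {"type":"object","properties":{"deltas":{"type":"array"},"claw":{"type":"number"}},"required":["deltas"]}

```bash
mkdir -p pics; ls; cat > h.py <<'E'
import numpy as np, cv2
from station import *
from scipy.spatial.transform import Rotation as Rn
def snap(name,save=None):
    s=sense(); d=snapshot(name)
    if name=="wrist":
        T=np.eye(4);T[:3,:3]=Rn.from_quat(s["eef_rot"]).as_matrix();T[:3,3]=s["ee_pos"]
        d["W"]=T@d["T_tool_cam"]
    else:
        W=np.eye(4);W[:3,:3]=d["R"].T;W[:3,3]=-d["R"].T@d["t"];d["W"]=W
    if save: cv2.imwrite("pics/"+save,d["img"][:,:,::-1])
    return d
def w(d,p): return d["W"][:3,:3]@np.array(p)+d["W"][:3,3]
def pix(d,X):
    c=np.linalg.inv(d["W"])@np.append(X,1);u=d["camera_matrix"]@c[:3];return u[:2]/u[2]
def cloud(d,mask=None):
    z=d["range_z"];m=z>0
    if mask is not None:m&=mask
    v,u=np.nonzero(m);K=d["camera_matrix"]
    c=np.c_[(u-K[0,2])/K[0,0],(v-K[1,2])/K[1,1],np.ones(len(u))]*z[m][:,None]
    return c@d["W"][:3,:3].T+d["W"][:3,3]
E
python3 - <<'E'
from h import *
s=sense();print({k:np.round(v,3) for k,v in s.items()})
for c in ["top","side"]:
    d=snap(c,c+"1.png"); print(c,np.round(d["W"],3).tolist())
    for l in ["trimming_block","gap_left","gap_right","wrist_rest","knuckle_left","knuckle_right","hinge_pin","pinch_bowl","glass_jar_3","stone_pale","stone_grey_oval","test_tile_3"]:
        for r in mark_of(l,c)[:2]:
            X=w(d,r["position"]);print(l,round(r["confidence"],2),X.round(3),pix(d,X).round())
E
```

```text
pics
{'time_s': np.float64(0.0), 'qpos': array([-1.196,  0.131,  1.489,  0.   ,  1.523, -0.085]), 'qd': array([-0.   , -0.001, -0.   , -0.001, -0.001, -0.002]), 'joint_torque': array([ 2.0000e-03, -5.6938e+01, -5.0057e+01, -0.0000e+00,  1.5000e-02,
       -0.0000e+00]), 'ee_pos': array([ 0.266, -0.537,  0.23 ]), 'eef_rot': array([-0.161,  0.689, -0.688,  0.161]), 'contact_force': array([ 1.043,  0.213, -0.303]), 'torque': array([ 0.038, -0.004,  0.022]), 'opening': np.float64(0.996)}
top [[0.006, -0.998, 0.056, 0.463], [-1.0, -0.005, 0.024, -0.072], [-0.024, -0.057, -0.998, 1.177], [0.0, 0.0, 0.0, 1.0]]
trimming_block 0.89 [ 0.567  0.244 -0.003] [161. 192.]
trimming_block 0.6 [ 0.477 -0.092  0.1  ] [293. 228.]
gap_left 0.72 [0.511 0.254 0.062] [149. 213.]
gap_right 0.74 [0.525 0.209 0.059] [168. 207.]
gap_right 0.21 [ 0.588 -0.374  0.016] [405. 184.]
wrist_rest 0.77 [ 0.517 -0.353 -0.001] [396. 213.]
knuckle_left 0.87 [ 0.584 -0.337  0.016] [391. 186.]
knuckle_right 0.75 [ 0.589 -0.377  0.016] [407. 184.]
hinge_pin 0.72 [ 0.396 -0.198 -0.002] [334. 261.]
pinch_bowl 0.71 [ 0.48  -0.09
[... 513 characters left out ...]
.525 0.214 0.06 ] [286. 281.]
gap_right 0.41 [ 0.417  0.084 -0.   ] [328. 268.]
wrist_rest 0.76 [ 0.518 -0.356  0.003] [289. 195.]
knuckle_left 0.5 [ 0.587 -0.341  0.015] [269. 194.]
knuckle_left 0.44 [ 0.401 -0.195  0.002] [326. 216.]
knuckle_right 0.73 [ 0.585 -0.373  0.018] [270. 189.]
knuckle_right 0.7 [0.524 0.213 0.063] [287. 279.]
hinge_pin 0.41 [ 0.403 -0.198 -0.001] [325. 217.]
pinch_bowl 0.68 [ 0.48  -0.093  0.099] [302. 204.]
glass_jar_3 0.71 [0.664 0.018 0.001] [236. 254.]
stone_pale 0.7 [ 0.448  0.233 -0.002] [320. 307.]
stone_grey_oval 0.83 [ 0.417  0.085 -0.   ] [328. 269.]
stone_grey_oval 0.44 [0.525 0.21  0.06 ] [286. 280.]
test_tile_3 0.41 [ 0.392 -0.369 -0.003] [324. 194.]
```

```bash
python3 - <<'E'
import cv2
a=cv2.imread('pics/top1.png')[110:320,90:450]; cv2.imwrite('pics/t1c.png',cv2.resize(a,None,fx=2.2,fy=2.2,interpolation=3))
E
python3 - <<'E'
from h import *
# block + rest geometry from depth
for c in ["top","side"]:
    d=snap(c)
    P=cloud(d)
    for nm,cx,cy,lo,hi in [("block",.57,.245,.045,.075),("rest batten",.518,-.355,.04,.06),("rest board",.518,-.355,.01,.022)]:
        m=(np.hypot(P[:,0]-cx,P[:,1]-cy)<.09)&(P[:,2]>lo)&(P[:,2]<hi)
        Q=P[m]
        r=cv2.minAreaRect((Q[:,:2]*1000).astype(np.float32)); print(c,nm,m.sum(),np.round(r[0],1),np.round(r[1],1),round(r[2],1),"z",np.median(Q[:,2]).round(4))
E
```

```text
top block 1865 [559.9 239.7] [107.4 120.4] 13.9 z 0.0617
top rest batten 328 [ 516.2 -353.8] [79.4 24.1] 88.3 z 0.0492
top rest board 1452 [ 529.7 -355.2] [111.1 126.8] 88.2 z 0.0163
side block 1771 [562.4 243.7] [107.3 122. ] 13.3 z 0.0607
side rest batten 72 [ 521.2 -350.8] [80.8 21.5] 89.6 z 0.0493
side rest board 104 [ 542.4 -382. ] [146.  59.] 26.4 z 0.0176
```

View pics/t1c.png

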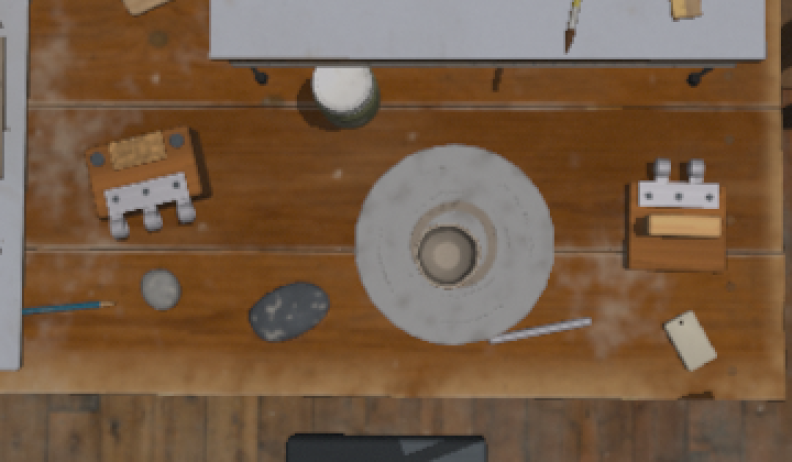

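View pics/side1.png

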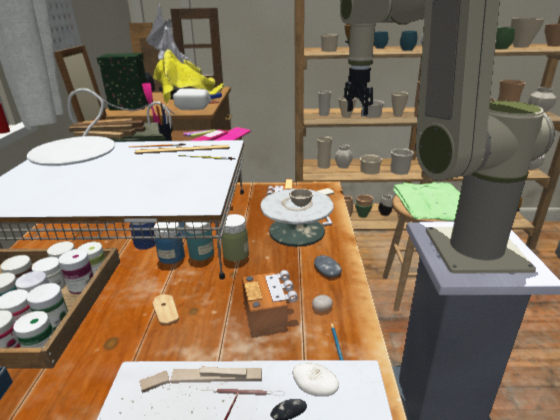

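The top crop shows the block at crop (150,175) with its knuckles towards the robot, and the rest at (675,225) with its knuckles at +x. The wheel and bowl are between them, at (455,245). The side view agrees. The networks' positions match both pictures, so I'll work out the approach.

```bash
cat >> h.py <<'E'
def Rdown(yaw,flip=1):
    # tool y down, tool z along flip*x dir of object
    z=flip*np.array([np.cos(yaw),np.sin(yaw),0]);y=np.array([0,0,-1.]);return np.c_[np.cross(y,z),y,z]
def delta(pos,R,s=None):
    s=s or sense();C=Rn.from_quat(s["eef_rot"]).as_matrix()
    return "turn deg",np.rad2deg(Rn.from_matrix(C.T@R).as_rotvec()).round(2),"shift mm in new axes",(R.T@(np.array(pos)-s["ee_pos"])*1e3).round(1),"shift in old axes",(C.T@(np.array(pos)-s["ee_pos"])*1e3).round(1)
E
python3 - <<'E'
from h import *
print(Rn.from_quat(sense()["eef_rot"]).as_matrix().round(2).tolist(), grasp_offset)
for f in (1,-1): print(delta([.517,-.353,.2],Rdown(np.deg2rad(-1.7),f)))
d=snap("wrist");print(d["T_tool_cam"].round(3).tolist(),d["camera_matrix"].round(0).tolist())
d=snap("top");P=cloud(d)
m=(P[:,0]>.55)&(P[:,2]>.14)&(P[:,1]<.3)&(P[:,1]>-.6);print("rack",P[m].min(0),P[m].max(0),np.percentile(P[m],[2,50],axis=0))
E
```

```text
[[-0.9, -0.0, 0.44], [-0.44, 0.0, -0.9], [0.0, -1.0, -0.0]] 0.0187
('turn deg', array([  0.  , -61.95,  -0.  ]), 'shift mm in new axes', array([-192. ,   31.3,  245.1]), 'shift in old axes', array([-306.6,   31.3,  -54.2]))
('turn deg', array([  0.  , 118.05,   0.  ]), 'shift mm in new axes', array([ 192. ,   31.3, -245.1]), 'shift in old axes', array([-306.6,   31.3,  -54.2]))
[[-0.001, 0.959, 0.282, -0.071], [0.001, -0.282, 0.959, -0.143], [1.0, 0.001, -0.001, -0.001], [0.0, 0.0, 0.0, 1.0]] [[345.0, 0.0, 277.0], [0.0, 345.0, 211.0], [0.0, 0.0, 1.0]]
rack [ 0.66905611 -0.59995516  0.140036  ] [0.99396955 0.14380905 0.20812666] [[ 0.67330014 -0.54950435  0.14611473]
 [ 0.82129459 -0.13898934  0.19345163]]
```

Emit:
jog_arm:
  deltas:
    - [[0, 0, 0], [0, -10.3, 0]]
    - [[0, 0, 0], [0, -10.3, 0]]
    - [[0, 0, 0], [0, -10.3, 0]]
    - [[0, 0, 0], [0, -10.3, 0]]
    - [[0, 0, 0], [0, -10.3, 0]]
    - [[0, 0, 0], [0, -10.4, 0]]
    - [[-0.048, 0, 0.061], [0, 0, 0]]
    - [[-0.048, 0, 0.061], [0, 0, 0]]
    - [[-0.048, 0, 0.061], [0, 0, 0]]
    - [[-0.048, 0, 0.061], [0, 0, 0]]
    - [[0, 0, 0], [0, 0, 0]]
    - [[0, 0, 0], [0, 0, 0]]
  claw: -1

```text
time_s: 3.0
ee_pos: [0.4673, -0.3892, 0.2312]
eef_rot: [-0.493, 0.507, -0.507, 0.492]
contact_force: [-0.5, 0.2, -0.2]
opening: 0.999
```

```bash
python3 - <<'E'
from h import *
s=sense();print(s["ee_pos"],s["qpos"],delta([.517,-.353,.2],Rdown(np.deg2rad(-1.7)),s))
d=snap("wrist","w1.png")
for l in ["wrist_rest","knuckle_left","knuckle_right"]:
    for r in mark_of(l,"wrist")[:1]: print(l,r["confidence"],w(d,r["position"]).round(4))
P=cloud(d)
for nm,lo,hi in [("batten",.042,.06),("board",.008,.022)]:
    Q=P[(np.abs(P[:,:2]-[.53,-.353]).max(1)<.1)&(P[:,2]>lo)&(P[:,2]<hi)]
    r=cv2.minAreaRect((Q[:,:2]*1000).astype(np.float32));print(nm,len(Q),np.round(r[0],1),np.round(r[1],1),round(r[2],1),np.median(Q[:,2]))
E
```

```text
[ 0.46725522 -0.38917979  0.23117267] [-7.78430684e-01  1.52490804e-01  1.46423649e+00 -5.84712734e-04
  1.52512174e+00 -7.48776747e-01] ('turn deg', array([0.03, 0.  , 0.01]), 'shift mm in new axes', array([-37.6,  31.2,  48.6]), 'shift in old axes', array([-37.6,  31.1,  48.7]))
wrist_rest 0.96 [ 0.5186 -0.3515 -0.0011]
knuckle_left 0.84 [ 0.5841 -0.3368  0.0152]
knuckle_right 0.95 [ 0.5828 -0.3689  0.0131]
batten 2218 [ 517.9 -353.6] [80.2 24.3] 88.6 0.05032604569551977
board 8403 [ 530.7 -353.4] [108.7 125.6] 88.4 0.017107906951218332
```

View pics/w1.png

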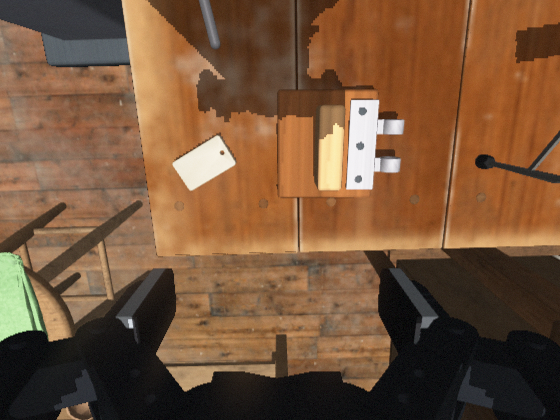

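The wrist view shows the rest at (330,145), batten at (330,150) and knuckles on the right. Nothing is near the fingers' path. I'll go above it, then down.

Emit:
jog_arm:
  deltas:
    - [[-0.012, 0, 0.017], [0, 0, 0]]
    - [[-0.012, 0, 0.017], [0, 0, 0]]
    - [[-0.012, 0, 0.0165], [0, 0, 0]]
    - [[0, 0.04, 0], [0, 0, 0]]
    - [[0, 0.04, 0], [0, 0, 0]]
    - [[0, 0.04, 0], [0, 0, 0]]
    - [[0, 0.03, 0], [0, 0, 0]]
    - [[0, 0.02, 0], [0, 0, 0]]
    - [[0, 0.015, 0], [0, 0, 0]]
    - [[0, 0, 0], [0, 0, 0]]

```text
time_s: 4.45
ee_pos: [0.5188, -0.3542, 0.0454]
eef_rot: [-0.492, 0.508, -0.507, 0.492]
contact_force: [-0.9, 0.1, 0.4]
opening: 1.001
```

Emit:
jog_arm:
  deltas:
    - [[0, 0.012, 0], [0, 0, 0]]
    - [[0, 0.011, 0], [0, 0, 0]]
    - [[0, 0, 0], [0, 0, 0]]

```text
time_s: 4.82
ee_pos: [0.5181, -0.3542, 0.022]
eef_rot: [-0.492, 0.508, -0.507, 0.492]
contact_force: [-0.4, 0.5, -0.1]
opening: 0.996
```

Emit:
jog_arm:
  deltas:
    - [[0, 0, 0], [0, 0, 0]]
    - [[0, 0, 0], [0, 0, 0]]
    - [[0, 0, 0], [0, 0, 0]]
    - [[0, 0, 0], [0, 0, 0]]
    - [[0, 0, 0], [0, 0, 0]]
    - [[0, 0, 0], [0, 0, 0]]
    - [[0, 0, 0], [0, 0, 0]]
    - [[0, 0, 0], [0, 0, 0]]
  claw: 1

```text
time_s: 5.82
ee_pos: [0.5193, -0.355, 0.0238]
eef_rot: [0.492, -0.507, 0.508, -0.492]
contact_force: [-0.6, -0.9, 5.1]
opening: 0.268
```

Emit:
jog_arm:
  deltas:
    - [[0, -0.01, 0], [0, 0, 0]]
    - [[0, -0.02, 0], [0, 0, 0]]
    - [[0, -0.03, 0], [0, 0, 0]]
    - [[0, -0.04, 0], [0, 0, 0]]
    - [[0, -0.04, 0], [0, 0, 0]]
    - [[0, -0.04, 0], [0, 0, 0]]
    - [[0, -0.03, 0], [0, 0, 0]]
    - [[0, -0.01, 0], [0, 0, 0]]
    - [[0, 0, 0], [0, 0, 0]]
    - [[0, 0, 0], [0, 0, 0]]

```text
time_s: 7.08
ee_pos: [0.5182, -0.3542, 0.2412]
eef_rot: [-0.492, 0.509, -0.507, 0.492]
contact_force: [-0.5, -0.3, -3.1]
opening: 0.27
```

```bash
python3 - <<'E'
from h import *
s=sense();print(s["ee_pos"],s["contact_force"],s["torque"])
d=snap("wrist","w2.png")
print([ (w(d,r["position"])-s["ee_pos"]).round(4) for l in ["knuckle_left","knuckle_right"] for r in mark_of(l,"wrist")[:1]])
P=(cloud(d)-s["ee_pos"])@Rn.from_quat(s["eef_rot"]).as_matrix()
np.save("p2.npy",P)
for nm,lo,hi in [("batten",-.035,-.02),("board",-.003,.02)]:
    Q=P[(np.abs(P[:,0])<.09)&(np.abs(P[:,2])<.1)&(P[:,1]>lo)&(P[:,1]<hi)]
    r=cv2.minAreaRect((Q[:,[0,2]]*1000).astype(np.float32));print(nm,len(Q),np.round(r[0],1),np.round(r[1],1),round(r[2],1),np.median(Q[:,1]))
E
```

```text
[ 0.51823009 -0.35415983  0.24123208] [-0.46353238 -0.33533474 -3.0813285 ] [-0.03723907  0.01685656 -0.00636789]
[array([ 0.0651,  0.0142, -0.0083]), array([ 0.0659, -0.0173, -0.0089])]
batten 12106 [-3.8  0.7] [76.6 47.9] 18.6 -0.02669789543601701
board 27583 [-1.7 12.5] [109.3 127. ] 0.2 0.006659455652230749
```

View pics/w2.png

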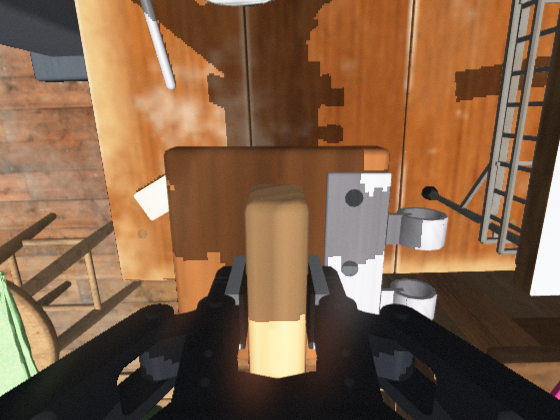

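The wrist view shows the batten held squarely at (277,280), with the knuckles at (425,230) and (410,300). Next I'll carry it over the wheel, high and nearer the robot.

Emit:
jog_arm:
  deltas:
    - [[-0.03, 0, -0.0096], [0, 0, 0]]
    - [[-0.048, 0, -0.0096], [0, 0, 0]]
    - [[-0.048, 0, -0.0096], [0, 0, 0]]
    - [[-0.048, 0, -0.0096], [0, 0, 0]]
    - [[-0.048, 0, -0.0096], [0, 0, 0]]
    - [[-0.048, 0, -0.0096], [0, 0, 0]]
    - [[-0.048, 0, -0.0096], [0, 0, 0]]
    - [[-0.048, 0, -0.0096], [0, 0, 0]]
    - [[-0.048, 0, -0.0096], [0, 0, 0]]
    - [[-0.048, 0, -0.0096], [0, 0, 0]]
    - [[-0.048, 0, -0.0096], [0, 0, 0]]
    - [[-0.048, 0, -0.0096], [0, 0, 0]]

```text
time_s: 8.72
ee_pos: [0.4202, 0.208, 0.2428]
eef_rot: [-0.492, 0.508, -0.508, 0.492]
contact_force: [0.6, 0.1, -2.6]
opening: 0.269
```

Emit:
jog_arm:
  deltas:
    - [[0, 0, 0], [0, -5.1, 0]]
    - [[0, 0, 0], [0, -5.1, 0]]
    - [[0, 0, 0], [0, -5, 0]]
    - [[0, 0.03, 0], [0, 0, 0]]
    - [[0, 0.03, 0], [0, 0, 0]]
    - [[0, 0.02, 0], [0, 0, 0]]
    - [[0, 0, 0], [0, 0, 0]]
    - [[0, 0, 0], [0, 0, 0]]

```text
time_s: 9.72
ee_pos: [0.4212, 0.2066, 0.164]
eef_rot: [-0.555, 0.438, -0.438, 0.555]
contact_force: [0.2, 0.2, -2.1]
opening: 0.267
```

```bash
cat > m.py <<'E'
from h import *
import sys
s=sense();print(s["time_s"],s["ee_pos"],s["contact_force"])
E=np.array(s["ee_pos"]);R=Rn.from_quat(s["eef_rot"]).as_matrix();print("yaw",np.rad2deg(np.arctan2(R[1,2],R[0,2])),"tilt",R[2,[0,2]].round(4))
for c in ["wrist","top","side"]:
    d=snap(c,f"{c}{sys.argv[1]}.png");o={}
    for l in ["gap_left","gap_right","knuckle_left","knuckle_right"]:
        for r in mark_of(l,c)[:1]: o[l]=w(d,r["position"]);print(c,l,round(r["confidence"],2),o[l].round(4),"in tool",(R.T@(o[l]-E)*1e3).round(1))
    P=cloud(d);Q=P[(P[:,2]>.045)&(P[:,2]<.076)&(np.hypot(P[:,0]-.57,P[:,1]-.245)<.095)]
    if len(Q)>50:
        r=cv2.minAreaRect((Q[:,:2]*1000).astype(np.float32));print("blk",len(Q),np.round(r[0],1),np.round(r[1],1),round(r[2],1),np.median(Q[:,2]))
    np.save(f"P_{c}{sys.argv[1]}.npy",P)
E
python3 m.py 3
```

```text
9.725 [0.42123378 0.20664831 0.16403823] [ 0.22545778  0.15871443 -2.09842349]
yaw 13.443918861567816 tilt [-0.0001  0.0007]
wrist gap_left 0.89 [0.5133 0.2471 0.0622] in tool [-18.  101.9  98.9]
wrist gap_right 0.96 [0.5217 0.2165 0.0615] in tool [ 13.8 102.6  99.9]
wrist knuckle_left 0.62 [0.4774 0.2364 0.1571] in tool [-15.9   7.   61.5]
wrist knuckle_right 0.78 [0.4917 0.2084 0.1543] in tool [14.7  9.8 68.9]
blk 18374 [560.2 242. ] [106.8 119.1] 13.6 0.06244786457146076
top gap_left 0.74 [0.5114 0.2516 0.0608] in tool [-22.8 103.4  98.1]
top gap_right 0.87 [0.5255 0.2096 0.059 ] in tool [ 21.4 105.1 102. ]
top knuckle_left 0.85 [0.4853 0.24   0.1587] in tool [-17.5   5.4  70. ]
top knuckle_right 0.87 [0.4924 0.2016 0.1573] in tool [21.4  6.8 68.1]
blk 1867 [559.7 239.8] [106.8 121.1] 13.6 0.06179455394923816
side gap_left 0.62 [0.5154 0.2509 0.0595] in tool [-21.1 104.7 101.8]
side gap_right 0.74 [0.5217 0.2144 0.0615] in tool [ 15.8 102.6  99.5]
side knuckle_left 0.86 [0.4819 0.2375 0.1519] in tool [-15.9  12.2  66.2]
side knuckle_right 0.96 [0.488  0.2038 0.1583] in tool [18.3  5.8 64.2]
blk 1771 [562.6 243.4] [107.4 122.1] 13.3 0.060627705690672995
```

View pics/wrist3.png

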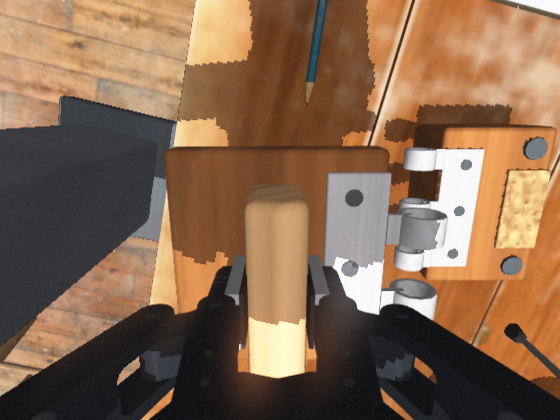

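The wrist view shows the block on the right, its barrels at (425,158), (415,215) and (410,258), and the held knuckles at (425,230) and (410,300). The yaws agree (13.4 and 13.5 deg). I'll lower it to level with the hinge, still about 35 mm back, then look again.

Emit:
jog_arm:
  deltas:
    - [[-0.0018, 0.03, 0], [0, 0, 0]]
    - [[0, 0.03, 0], [0, 0, 0]]
    - [[0, 0.02, 0], [0, 0, 0]]
    - [[0, 0.012, 0], [0, 0, 0]]
    - [[0, 0.005, 0], [0, 0, 0]]
    - [[0, 0, 0], [0, 0, 0]]
    - [[0, 0, 0], [0, 0, 0]]

```text
time_s: 11.35
ee_pos: [0.4212, 0.2085, 0.0672]
eef_rot: [-0.555, 0.438, -0.438, 0.556]
contact_force: [-0.1, -0.1, -2.5]
opening: 0.267
```

```bash
python3 m.py 4; python3 - <<'E'
from h import *
s=sense();R=Rn.from_quat(s["eef_rot"]).as_matrix()
for c in ["wrist","top","side"]:
    T=(np.load(f"P_{c}4.npy")-s["ee_pos"])@R*1e3
    # knuckle tops: rest band z 55..80, block band z 85..115
    for nm,lo,hi in [("rest",57,80),("block",86,106)]:
        Q=T[(T[:,2]>lo)&(T[:,2]<hi)&(abs(T[:,0])<60)&(T[:,1]<15)&(T[:,1]>-12)]
        if len(Q)<5: continue
        h,_=np.histogram(Q[:,0],bins=np.arange(-60,61,4));print(c,nm,len(Q),"minz",np.percentile(Q[:,2],[1,99]).round(1),"top y",np.percentile(Q[:,1],[3,10]).round(1));print(dict(zip(range(-60,60,4),h.tolist())))
E
```

```text
11.35 [0.42121276 0.2085464  0.06723053] [-0.09082366 -0.12769684 -2.4698102 ]
yaw 13.442998042321655 tilt [-0.0002  0.0015]
wrist gap_left 0.8 [0.5157 0.2484 0.0574] in tool [-16.8  10.  101.2]
wrist gap_right 0.86 [0.5207 0.2183 0.0601] in tool [13.7  7.3 99. ]
wrist knuckle_left 0.8 [0.481  0.2423 0.0595] in tool [-18.9   7.9  66. ]
wrist knuckle_right 0.82 [0.4913 0.2091 0.0611] in tool [15.7  6.3 68.3]
blk 18926 [519.3 225.7] [ 81.4 122.6] 23.1 0.06334772349351063
top gap_left 0.94 [0.5105 0.2481 0.0601] in tool [-17.7   7.3  96.1]
top gap_right 0.66 [0.5249 0.2065 0.0584] in tool [ 26.1   9.  100.3]
top knuckle_left 0.9 [0.4814 0.2382 0.0599] in tool [-14.8   7.4  65.4]
top knuckle_right 0.94 [0.4947 0.2022 0.0555] in tool [23.2 11.8 70. ]
blk 1913 [545.6 236.9] [136.  121.3] 13.7 0.06180387601768511
side gap_left 0.97 [0.5167 0.2478 0.0624] in tool [-15.9   4.9 102. ]
side gap_right 0.68 [0.5207 0.2118 0.0598] in tool [20.   7.5 97.5]
side knuckle_left 0.79 [0.4837 0.2356 0.0568] in tool [-11.8  10.6  67. ]
side knuckle_right 0.63 [0.491  0.2064 0.0591] in tool [18.3  8.2 67.3
[... 1062 characters left out ...]
: 0, -16: 0, -12: 0, -8: 5, -4: 11, 0: 15, 4: 15, 8: 7, 12: 0, 16: 0, 20: 0, 24: 0, 28: 0, 32: 11, 36: 12, 40: 12, 44: 15, 48: 0, 52: 0, 56: 0}
side rest 141 minz [58. 78.] top y [-3.5 -2.7]
{-60: 0, -56: 0, -52: 0, -48: 0, -44: 0, -40: 0, -36: 0, -32: 4, -28: 29, -24: 17, -20: 16, -16: 10, -12: 0, -8: 0, -4: 0, 0: 0, 4: 0, 8: 13, 12: 25, 16: 13, 20: 12, 24: 2, 28: 0, 32: 0, 36: 0, 40: 0, 44: 0, 48: 0, 52: 0, 56: 0}
side block 143 minz [ 93.5 105.7] top y [-4.9 -4.1]
{-60: 0, -56: 0, -52: 0, -48: 7, -44: 17, -40: 13, -36: 13, -32: 5, -28: 0, -24: 0, -20: 0, -16: 0, -12: 1, -8: 14, -4: 12, 0: 15, 4: 4, 8: 0, 12: 0, 16: 0, 20: 0, 24: 0, 28: 6, 32: 15, 36: 10, 40: 8, 44: 3, 48: 0, 52: 0, 56: 0}
```

View pics/wrist4.png

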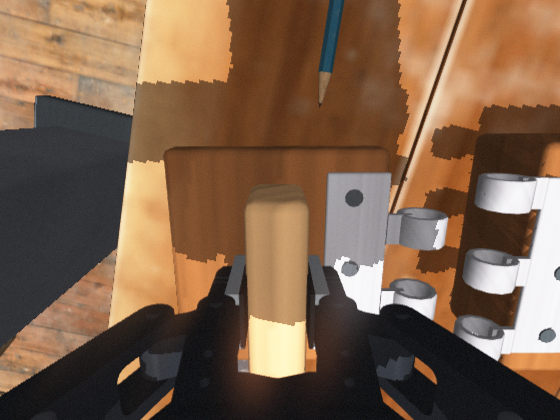

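```bash
python3 - <<'E'
from h import *
s=sense();R=Rn.from_quat(s["eef_rot"]).as_matrix()
for c in ["wrist","top","side"]:
    T=(np.load(f"P_{c}4.npy")-s["ee_pos"])@R*1e3
    for nm,zz,cs in [("rest",66,(-19,19)),("block",101,(-40,-2,36))]:
        for x in cs:
            Q=T[(abs(T[:,2]-zz)<16)&(abs(T[:,0]-x)<14)&(T[:,1]<12)&(T[:,1]>-12)]
            U=Q[abs(Q[:,2]-zz)<7]; U=U[U[:,1]<-1]
            e=Q[:,2]
            print(c,nm,x,len(U),"x top range",np.percentile(U[:,0],[1,99]).round(1),"y top",np.percentile(U[:,1],[5,15]).round(1),"z range",e.min().round(1),e.max().round(1))
E
```

```text
wrist rest -19 1000 x top range [-27.7 -13.9] y top [-5.3 -4.8] z range 50.0 76.4
wrist rest 19 447 x top range [ 9.9 20.1] y top [-5.  -4.7] z range 50.0 77.0
wrist block -40 1151 x top range [-44.5 -30.8] y top [-5.7 -5.2] z range 89.9 117.0
wrist block -2 972 x top range [-6.7  7.2] y top [-5.6 -5.2] z range 90.0 117.0
wrist block 36 529 x top range [30.9 42.7] y top [-5.6 -5.2] z range 90.8 117.0
top rest -19 2 x top range [-23.1 -13.5] y top [-2.6 -2.6] z range 71.0 74.9
top rest 19 26 x top range [11.6 26. ] y top [-7.1 -5.6] z range 50.5 74.7
top block -40 31 x top range [-43.2 -29.6] y top [-7.8 -5.6] z range 89.3 116.9
top block -2 28 x top range [-4.4  8.7] y top [-7.  -5.6] z range 89.0 116.9
top block 36 31 x top range [33.5 46.9] y top [-7.7 -6.6] z range 89.5 116.9
side rest -19 24 x top range [-28.1 -13.1] y top [-3.7 -3.4] z range 50.1 78.2
side rest 19 17 x top range [10.8 22.2] y top [-3.9 -3.1] z range 50.2 77.9
side block -40 26 x top range [-45.3 -30.1] y top [-5.1 -4.6] z range 93.9 116.9
side block -2 19 x top range [-7.4  5.2] y top [-4.4 -4.3] z range 93.2 116.7
side block 36 22 x top range [31.2 44.4] y top [-4.6 -4.3] z range 93.1 116.7
```

Emit:
jog_arm:
  deltas:
    - [[0.0018, -0.0006, 0], [0, 0, 0]]
    - [[0, 0, 0.008], [0, 0, 0]]
    - [[0, 0, 0.008], [0, 0, 0]]
    - [[0, 0, 0.007], [0, 0, 0]]
    - [[0, 0, 0.006], [0, 0, 0]]
    - [[0, 0, 0.0045], [0, 0, 0]]
    - [[0, 0, 0.002], [0, 0, 0]]
    - [[0, 0, 0], [0, 0, 0]]
    - [[0, 0, 0], [0, 0, 0]]
    - [[0, 0, 0], [0, 0, 0]]

```text
time_s: 13.35
ee_pos: [0.4553, 0.2148, 0.0669]
eef_rot: [0.555, -0.438, 0.438, -0.555]
contact_force: [-0.5, 0.1, -2.4]
opening: 0.271
```

```bash
python3 m.py 5; python3 - <<'E'
from h import *
s=sense();R=Rn.from_quat(s["eef_rot"]).as_matrix()
for c in ["wrist","top","side"]:
    T=(np.load(f"P_{c}5.npy")-s["ee_pos"])@R*1e3
    U=T[(abs(T[:,2]-66)<6)&(abs(T[:,0])<52)&(T[:,1]<-1)&(T[:,1]>-12)]
    for a,b in [(-50,-29),(-29,-10),(-10,10),(10,28),(28,52)]:
        Q=U[(U[:,0]>a)&(U[:,0]<b)]
        if len(Q): 
            V=T[(T[:,0]>np.percentile(Q[:,0],10))&(T[:,0]<np.percentile(Q[:,0],90))&(abs(T[:,2]-66)<13)&(abs(T[:,1])<12)]
            print(c,a,b,len(Q),Q[:,0].min().round(1),Q[:,0].max().round(1),"ytop",np.percentile(Q[:,1],[5,15]).round(1),"z",np.percentile(V[:,2],[1,99]).round(1))
h,_=None,None
E
python3 - <<'E'
import cv2,numpy as np
a=cv2.imread('pics/wrist5.png')[140:400,300:560];b=cv2.imread('pics/side5.png')[250:330,240:340]
cv2.imwrite('pics/c5.png',np.hstack([cv2.resize(a,(400,400)),cv2.resize(b,(400,400))]))
E
```

```text
13.35 [0.45529116 0.21476356 0.06689129] [-0.54152086  0.05905434 -2.39925262]
yaw 13.450188174959088 tilt [ 0.     -0.0001]
wrist gap_left 0.5 [0.5102 0.2512 0.0584] in tool [-22.7   8.4  61.9]
wrist gap_right 0.91 [0.5201 0.219  0.0611] in tool [11.   5.8 64. ]
wrist knuckle_left 0.83 [0.5132 0.2469 0.0591] in tool [-17.8   7.7  63.8]
wrist knuckle_right 0.68 [0.5275 0.2196 0.0569] in tool [12.1  9.9 71.3]
blk 39452 [537.1 232.2] [118.3 125.5] 19.5 0.06274672233614442
top gap_left 0.84 [0.5116 0.2522 0.0601] in tool [-23.3   6.8  63.5]
top gap_right 0.84 [0.525  0.2107 0.0554] in tool [20.1 11.5 66.9]
top knuckle_left 0.57 [0.514  0.2477 0.0589] in tool [-18.4   8.   64.8]
top knuckle_right 0.79 [0.5249 0.2119 0.0572] in tool [19.   9.7 67. ]
blk 1947 [545.8 235.8] [137.3 120.4] 14.3 0.061919861863066084
side gap_left 0.71 [0.5161 0.2494 0.0619] in tool [-19.5   4.9  67.2]
side gap_right 0.71 [0.5244 0.2102 0.0619] in tool [20.5  5.  66.1]
side knuckle_left 0.86 [0.5169 0.2466 0.0583] in tool [-16.6   8.6  67.3]
side knuckle_right 0.74 [0.5243 0.2135 0.0604] in tool [17.3  6.5 66.8]
blk 2212 [546.6 238.9] [139.9 122.3] 13.8 0.061109835740223606
wrist -50 -29 969 -46.4 -32.0 ytop [-5.2 -4.7] z [55.4 78.7]
wrist -29 -10 820 -27.9 -13.6 ytop [-4.3 -3.9] z [53.4 74.4]
wrist -10 10 826 -8.8 10.0 ytop [-5.1 -4.7] z [55.5 78.8]
wrist 10 28 375 10.0 21.2 ytop [-4.2 -3.7] z [53.4 74.7]
wrist 28 52 17 40.5 43.5 ytop [-5.3 -5.1] z [65.7 67.7]
top -10 10 25 -6.1 7.1 ytop [-8.  -6.9] z [53.7 77.8]
top 10 28 18 12.5 26.0 ytop [-6. -5.] z [53.5 73.3]
top 28 52 24 31.5 44.7 ytop [-5.8 -5.2] z [54.1 78.3]
side -50 -29 23 -47.9 -33.6 ytop [-4.6 -4.3] z [59. 78.]
side -29 -10 19 -28.2 -13.6 ytop [-3.3 -2.8] z [53.2 78.1]
side -10 10 21 -9.3 7.9 ytop [-4.8 -4.5] z [58.2 78.2]
side 10 28 13 11.0 23.8 ytop [-3.7 -3.2] z [54.4 77.9]
side 28 52 16 29.2 42.9 ytop [-4.9 -4. ] z [59.7 78.5]
```

View pics/c5.png

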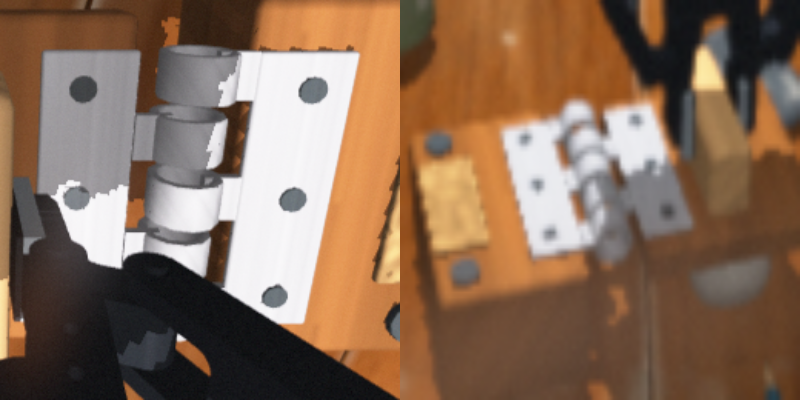

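The crop shows the five barrels interleaved in one line in both views, with the rest's about 1 mm low. I'll make a small correction.

Emit:
jog_arm:
  deltas:
    - [[0, -0.0011, 0.0006], [0, 0, 0]]
    - [[0, 0, 0], [0, 0, 0]]
    - [[0, 0, 0], [0, 0, 0]]
    - [[0, 0, 0], [0, 0, 0]]
    - [[0, 0, 0], [0, 0, 0]]

```text
time_s: 14.72
ee_pos: [0.456, 0.2149, 0.068]
eef_rot: [0.555, -0.438, 0.438, -0.555]
contact_force: [0.1, -0.9, -2.6]
opening: 0.269
```

```bash
python3 - <<'E'
from h import *
d=snap("wrist","w6.png");d2=snap("side","s6.png")
s=sense();R=Rn.from_quat(s["eef_rot"]).as_matrix();print(s["ee_pos"],s["contact_force"],s["opening"],s["time_s"])
for c,dd in [("wrist",d),("side",d2)]:
    T=(cloud(dd)-s["ee_pos"])@R*1e3
    for a,b in [(-50,-29),(-29,-11.5),(-11.5,10),(10,28),(28,52)]:
        Q=T[(abs(T[:,2]-66)<6)&(T[:,0]>a)&(T[:,0]<b)&(T[:,1]<-1)&(T[:,1]>-12)]
        # fit cylinder r=11 in (z,y) on barrel's outer top
        from scipy.optimize import least_squares
        V=T[(T[:,0]>Q[:,0].min()+1)&(T[:,0]<Q[:,0].max()-1)&(abs(T[:,2]-66)<9)&(T[:,1]<4)&(T[:,1]>-12)]
        f=least_squares(lambda p:np.hypot(V[:,2]-p[0],V[:,1]-p[1])-11,[66,6.5],loss="soft_l1",f_scale=.5)
        print(c,a,len(Q),Q[:,0].min().round(1),Q[:,0].max().round(1),"ytop",np.percentile(Q[:,1],[5,15]).round(1),"cyl z,y",f.x.round(2))
a=cv2.imread('pics/w6.png')[160:320,380:540];b=cv2.imread('pics/s6.png')[250:330,240:340]
cv2.imwrite('pics/c6.png',np.hstack([cv2.resize(a,(400,400)),cv2.resize(b,(400,400))]))
E
```

```text
[0.45603505 0.21491635 0.06798322] [ 0.05836073 -0.18111309 -2.23685833] 0.269696386355402 14.825
wrist -50 900 -46.3 -32.1 ytop [-4.1 -3.7] cyl z,y [65.71  7.59]
wrist -29 820 -27.8 -13.4 ytop [-4.2 -3.8] cyl z,y [65.56  7.48]
wrist -11.5 764 -8.8 9.9 ytop [-4.1 -3.6] cyl z,y [65.91  7.64]
wrist 10 373 10.0 21.7 ytop [-4.2 -3.7] cyl z,y [65.59  7.59]
wrist 28 8 40.9 43.6 ytop [-4.4 -4.3] cyl z,y [65.83  7.93]
side -50 19 -48.2 -32.8 ytop [-3.9 -3.8] cyl z,y [67.72  8.47]
side -29 19 -27.7 -14.1 ytop [-3.  -2.7] cyl z,y [67.17  8.77]
side -11.5 13 -10.2 10.0 ytop [-3.9 -3.2] cyl z,y [67.38  9.03]
side 10 17 10.3 21.9 ytop [-3.8 -3.4] cyl z,y [67.52  8.4 ]
side 28 14 28.3 42.5 ytop [-3.8 -3. ] cyl z,y [67.66  8.75]
```

View pics/c6.png

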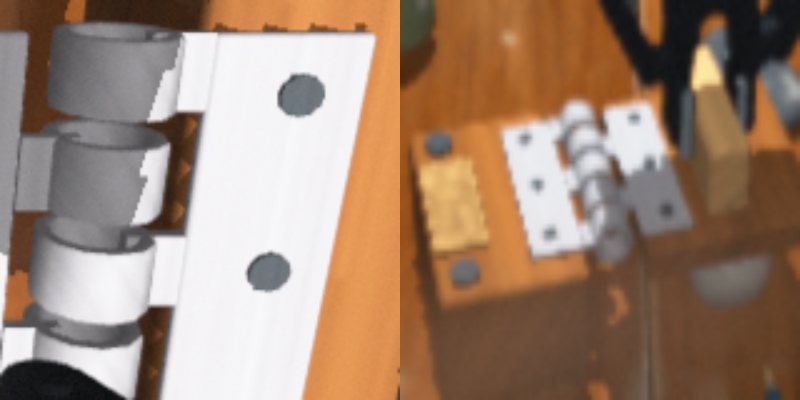

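Both views show the barrels interleaved and in line. The cylinder fits agree within about 0.6 mm, with no contact force beyond the rest's weight, so I'm handing in.

```bash
python3 -c "
from station import *
print(sign_off());s=sense();print(s['ee_pos'],s['contact_force'],s['opening'])"
```

```text
the job is handed in; nothing more can be done
None
the job is handed in; nothing more can be done
```

I gripped the wrist rest by its batten, lifted it and carried it high over the banding wheel. It is now held level, with its two knuckles in the block's two gaps, and I handed the job in still gripping at about 15 s of the 53 s.

**Alignment:** In the last wrist view, circle fits to all five barrels agree within about 0.4 mm in x and 0.5 mm in z. The rest's knuckles are within about 1.5 mm of the gap middles along the axis. Yaw is 13.45° against about 13.6° for the block, and tilt was about 0 when last measured, just before a final 1 mm shift.

**Forces:** The wrist reading shows about 2.2 N downward, in line with the rest's own weight. Sideways it shows almost nothing, so there is no sign of pressing on the block.

**Disagreements:** The side camera's fits sit 1 to 2 mm off the wrist camera's in absolute terms, but their relative alignment agrees within about 0.6 mm. The networks' knuckle and gap points scattered by several mm, so I used them only for the approach.

**Not checked:** I planned the path clear of the pin and the other loose things and felt no contact. I did not measure their positions again at the end, and the sign-off gave no verdict.

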